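Eject the finished housing and tip the bin into the tray

ROBOT

A 6-joint arm with a two-finger parallel gripper is mounted at the origin on the work surface. World frame = base frame: x ahead of the robot, y to its left, z up, the work surface at z = 0. Lengths are in m, angles in rad, forces in N, time in s.
With the tool pointing down it reaches from about 0.35 to 0.975 m from the base axis. Payload 7.1 kg.
Tool frame: the origin (TCP) lies on the centre line of the jaws, within the pads' length; the fingertips stand 19 mm ahead of it and the grasp point (between the pads) is the TCP (bot.tcp_to_tips is the distance from the TCP to the fingertips, in m); z points along the fingers, y is the line along which they close (so a half turn about z gives the same grasp; the last joint's range is limited). The gripper opens to 88 mm and grips with 3 to 60 N. Pads are 20 mm wide; open, the fingers measure 115 mm over their backs; the gripper's body (75 mm by 178 mm) begins 61 mm behind the grasp point.
Start: joints at [-1.143, 0.423, 1.63, -0, 1.089, -0.019], TCP at [0.27, -0.564, 0.242] pointing down, gripper open.
Joint ranges: [-3, 3], [-0.9, 2.11], [0.09, 2.58], [-1.31, 4.45], [0.11, 2.69], [-2.54, 2.54]. Speed limits (rad/s): [2.39, 2.39, 3.01, 3.14, 3.14, 3.14].

INTERFACE

Orientations are given as [roll, pitch, yaw] about the fixed x, y, z axes, in that order (R = Rz(yaw) Ry(pitch) Rx(roll)).
In Python, from workcell import bot, imaging, workorder, search_frame, outline_of gives the robot as it stands.
- The arm moves only by the shell command python3 -m creep 'ROWS' [OPENING] [FORCE]. ROWS is JSON, a list of rows, each a list of 6 numbers: the shift along the tool's x, y, z as a fraction of full scale, then the turn, a rotation vector about the tool's x, y, z as a fraction of full scale. A call has exactly 10 rows; each row shifts and turns the commanded pose from where the row before left it, along the tool's axes as they then stand; what a row does not reach is not made up. Full scale, the value 1, is 2.5 cm for a shift and 6 degrees for a turn. A row lasts 1/8 s, in which the tool goes at most 62.5 mm and 10.7 degrees, less where a joint would pass 70% of its speed; a pose out of reach is approached as far as the arm can. A call with a number of a shift or a turn outside -1 to 1 is refused whole. A call with a gripper value outside its range is refused whole. OPENING is the closure, from 0 (fully open) to 1 (shut), set as the call begins (- or left out, the last holds). The fingers move at their own pace and stop on an object; FORCE is the grip in N (left out, the last holds). Time passes only in rows, so rows that do not move let the fingers close, or fill a call up. It gives the time, the measured TCP pose, the force, the opening and the grip force at its end, in the units of the state.
- bot.sense(): the state, without advancing time (a new reading comes with each control period).
- imaging.capture(name): name is "scene" or "top" or "wrist"; returns (picture, depth): 480x640x3 uint8, red, green, blue; 480x640 float32, m along the optical axis (not along the pixel's ray), 0 where there is no reading.
- imaging.camera_model(name): a dict with "mtx" (3x3 intrinsics, pixels), "camera_from_world" (4x4, takes a point from world to camera coordinates). Camera axes: x right, y up, looking along -z (the intrinsics and any distortion apply to the point x, -y, -z); pixel columns grow to the right and rows downward; lengths in m; the calibration is good to about 2 mm. A picture is of the moment at which its call begins: read the wrist's pose just before it. camera_model takes no time and is no camera call; for the wrist camera it gives the pose at the moment of the call.
- workorder.close_job(): hands the job in; it is judged then, once.
Trained networks look in the newest picture that a camera, given by its name, has taken for a name from the list of things; names that differ only in an ending like _2 or _b are one class to them, and where a whole thing is asked for, a point or a joint stands for the part that bears it (a point fixed in the world has none). Each returns a list of dicts, best first, with "p" (0 to 1); they miss things now and then, are a little off and sometimes report something else, mostly with a low value. They report only what shows in the picture. A call takes as long as a camera call. They do not tell look-alikes from the thing itself.
- search_frame(camera, name): "bbox" ([centre column, centre row, width, height] in pixels, round what is visible of it).
- outline_of(camera, name): "pixels" (480x640 bool, what is visible of it) and "bbox" ([centre column, centre row, width, height] in pixels, round what is visible of it).
The state is a dict: "time": time; "joints": joint angles; "dq": joint speeds; "joint_efforts": joint torques, N m; "tcp_pos": TCP position; "ee_rot": TCP orientation; "wrist_force": force on the tool from outside, world axes, zero at the start; "ft_torque": the same for the moment, N m; "opening": finger opening in m; "grip_force": force on a finger pad.
Only numpy, scipy, OpenCV 4.12 (cv2) and the standard library are available. Lean on these libraries where they do the work, as an engineer would, in place of code of your own. Each camera call takes 0.05 s, during which the arm holds its last target. There are 200 camera calls.

TASK

The press has just finished a connector housing. Push the press's red sprung plunger fully through its stroke and let it spring back, so that the ejector shoves the housing off the nest into the blue flip bin, then tip the bin over away from the robot, right onto its stop, so that all three housings end up in the steel tray and the bin stays tipped. Leave the other things on the bench where they are.

Things in the scene. Friction and masses are not known exactly. Their poses are not given: they have to be found in the camera images.
- plunger (a joint): travel of the red plunger, m: 0 out (at rest), 0.050 fully pressed, at its hard stop. Spring about 4 N to start, about 11 N at full stroke, plus damping of about 12 N per m/s and about 1 N to shove the housing; it springs back when released. By a link it drives the brass ejector sideways, 1.3 mm per mm
- plunger_cap (a point): centre of the face of the red plunger cap, a disc 50 mm across, right of the press's column, about 150 mm above the bench. Its z axis points out along the stroke, 35 degrees from vertical, leaning to the right and a little towards the robot; press along -z. Its y axis is level. Fully pressed, the face is still 16 mm proud of its 60 mm wide blue guide tube. See station for the guard rail above
- bin (a joint): angle of the blue flip bin, rad: 0 standing level, mouth up; grows as it is tipped away from the robot; 2.0 at its stop. It balances at about 1.0 to 1.2, beyond that it falls on to the stop by itself, before that it falls back
- bin_hinge (a point): middle of the bin's hinge line, its lower far edge, 80 mm above the bench; turns with the bin. At angle 0 x points level away from the robot, z up. In this frame the bin spans x -120 mm (back wall) to 0 (far wall, flaring out 24 mm at the top), y -75 to 75, z 0 to 66 mm (rim). Walls 4 mm; bin 0.35 kg: some 4 to 8 N on the back wall, 50 mm up, starts it
- bin_back (a point): point on the outside of the bin's upright back wall (robot's side, marked by a yellow push plate 90 mm wide), mid-width, 50 mm above the bin's underside; turns with the bin (axes as bin_hinge). Below the bin is a grey stand 76 mm high; on the robot's side of the wall the bench is clear but for the screwdriver
- station: the fixed dark press with bin stand and tray; origin on the bench, x away from the robot, y left, z up. A level yellow guard rail 22 mm thick, 140 long, lies straight above the plunger cap along its y axis, centre 135 mm higher: a vertical tool does not fit, lean it with the stroke. Column and head span x -50 to 60, y -215 to -50, up to 400 mm high (ram 525): go round or over. Bin middle at y 83
- bin_middle (a point): middle of the bin's inside, 60 mm behind the hinge and 35 mm above the underside; turns with the bin (same axes as bin_hinge)
- tray_floor (a point): centre of the floor of the fixed steel tray, 200 mm (x, away from the robot) x 270 mm (y), walls 40 mm high (far wall 65 mm), beyond the bin
- housing_new_c (a point): the finished black connector housing with a green top, 60 x 40 x 34 mm, about 70 g (50 to 95 g); this point is its centre (half-way up), its x axis runs along its 60 mm length; it starts in the press nest, on a ledge 155 mm above the bench, right of the bin, under the ram
- housing_a_c (a point): black connector housing with a green top, 60 x 40 x 34 mm, about 70 g (50 to 95 g); this point is its centre (half-way up), its x axis runs along its 60 mm length; starts lying in the bin
- housing_b_c (a point): black connector housing with a green top, 60 x 40 x 34 mm, about 70 g (50 to 95 g); this point is its centre (half-way up), its x axis runs along its 60 mm length; starts lying in the bin
- housing_new: the same finished housing, origin at the centre of its underside
- housing_a: housing in the bin, origin at the centre of its underside
- housing_b: housing in the bin, origin at the centre of its underside
- flux_bottle: bystander: white bottle with red cap, 56 mm across, 140 mm high, left of the bin; origin at its foot
- driver: bystander: screwdriver about 200 mm long, lying on the bench between the bin and the robot, under 35 mm high
- spool: bystander: orange spool, 90 mm across, 60 mm high, right of the tray, beyond the press; origin at its foot
- parts_box: bystander: yellow open box, 160 x 110 x 60 mm; origin at its foot
- mug: bystander: white mug, 80 mm across, 90 mm high; origin at its foot
- meter: bystander: yellow meter lying flat, 150 x 80 x 40 mm; origin at its foot
- tape_roll: bystander: amber tape roll, 100 mm across, 24 mm high; origin at its foot
There are look-alikes about, which are no part of the job. What is shaped like the housing_b but yellow is not meant.

How it is judged:
On the way, in this order (a step that is already met when the one before it is completed fails the run):
1. the plunger is pushed fully through its stroke (at least 46 of 50 mm) (value of joint plunger above 0.046 m).
2. the plunger has sprung back, and the bin is being tipped with the finished housing inside it (value of joint bin above 0.15 rad and value of joint plunger below 0.006 m and x of housing_new_c in the frame of bin_middle between -0.065 and 0.085 m and y of housing_new_c in the frame of bin_middle between -0.075 and 0.075 m and z of housing_new_c in the frame of bin_middle below 0.05 m).
At the end, for the whole second after the job is handed in: The bin lies tipped on its stop (beyond 1.85 rad), the plunger has sprung back (less than 6 mm in), and the centres of all three housings are over the tray floor, less than 60 mm above it, and at rest (under 0.03 m/s) (value of joint bin above 1.85 rad and value of joint plunger below 0.006 m and x of housing_new_c in the frame of tray_floor between -0.1 and 0.1 m and y of housing_new_c in the frame of tray_floor between -0.135 and 0.135 m and z of each of housing_new_c, housing_a_c, housing_b_c in the frame of tray_floor below 0.06 m and linear speed of each of housing_new, housing_a, housing_b below 0.03 m/s and x of housing_a_c in the frame of tray_floor between -0.1 and 0.1 m and y of housing_a_c in the frame of tray_floor between -0.135 and 0.135 m and x of housing_b_c in the frame of tray_floor between -0.1 and 0.1 m and y of housing_b_c in the frame of tray_floor between -0.135 and 0.135 m); the robot touches nothing.
It fails at once if a bystander is moved more than 40 mm (distance of any of flux_bottle, driver, spool, parts_box, mug, meter, tape_roll from where it was at the start of the episode above 0.04 m).
It also fails if it takes over 59 s, if anything falls off the work surface, if the arm or the gripper's body presses on something with over 40 N, if the wrist force passes 120 N, or if a joint passes its speed limit or range.

## Working session

There is one attempt and no reset: what is moved stays moved. The work goes in short steps, Python scripts to look and compute and a shell command to move; the robot and the scene stay as the last step left them, time stands still between calls to the robot, and variables do not carry over. Pictures are saved under pics/ and viewed, at most 10 in all, crops included, and the job is handed in when it is done.

```bash
ls; mkdir -p pics; cat > h.py <<'E'
import numpy as np, cv2
from scipy.spatial.transform import Rotation as R
from workcell import bot, imaging, workorder, search_frame, outline_of
def world(cam,d,m=None):
    c=imaging.camera_model(cam);K=c["mtx"];T=np.linalg.inv(np.array(c["camera_from_world"]))
    v,u=np.mgrid[0:480,0:640]
    P=np.stack([(u-K[0][2])/K[0][0]*d,-(v-K[1][2])/K[1][1]*d,-d,np.ones_like(d)],-1)
    return (P@T.T)[...,:3]
def save(img,n): cv2.imwrite("pics/"+n,img[:,:,::-1])
E
python3 - <<'E'
from h import *
np.set_printoptions(precision=3,suppress=True)
for c in ["scene","top"]:
    p,d=imaging.capture(c); save(p,c+".png"); np.savez(c+".npz",p=p,d=d,W=world(c,d))
    W=world(c,d)
    for n in ["plunger_cap","bin_back","housing_new","housing_a","driver","flux_bottle","bin_hinge"]:
        try:
            for o in outline_of(c,n)[:3]:
                m=o["pixels"]&(d>0); print(c,n,round(o["p"],2),np.round(o["bbox"]),np.median(W[m],0),W[m].min(0),W[m].max(0))
        except Exception as e: print(n,e)
print(bot.sense())
E
```

```text
pics
scene plunger_cap 0.78 [208. 219.  22.  26.] [ 0.583 -0.299  0.138] [ 0.502 -0.379  0.   ] [ 0.597 -0.277  0.166]
scene plunger_cap 0.18 [280. 258. 249. 278.] [ 0.654 -0.042  0.087] [ 0.08  -0.549 -0.005] [0.871 0.22  0.529]
scene bin_back 0.67 [356. 254.  73.  72.] [0.564 0.06  0.094] [ 0.424 -0.006 -0.001] [0.667 0.159 0.157]
scene housing_new 0.85 [303. 236.  27.  17.] [ 0.612 -0.037  0.189] [ 0.579 -0.075  0.163] [ 0.619 -0.02   0.196]
scene housing_new 0.6 [503. 258.  38.  38.] [0.438 0.456 0.023] [ 0.384  0.408 -0.002] [0.486 0.507 0.031]
scene housing_new 0.24 [357. 256.  70.  70.] [0.569 0.056 0.092] [0.521 0.005 0.001] [0.667 0.155 0.157]
scene housing_a 0.92 [406. 207.  24.  20.] [0.352 0.177 0.034] [ 0.291  0.142 -0.   ] [0.378 0.212 0.043]
scene housing_a 0.91 [358. 259.  21.  28.] [0.599 0.08  0.119] [0.54  0.057 0.083] [0.623 0.1   0.126]
scene housing_a 0.76 [376. 258.  23.  32.] [0.577 0.127 0.119] [0.524 0.105 0.082] [0.602 0.15  0.127]
scene driver 0.63 [358. 219.  34.  18.] [0.426 0.046 0.025] [0.411 0.003 0.015] [0.437 0.1   0.033]
scene driver 0.25 [377. 257
[... 1509 characters left out ...]
386  0.405 -0.008] [0.489 0.505 0.034]
top flux_bottle 0.69 [218. 229.  26.  29.] [0.568 0.212 0.097] [ 0.547  0.191 -0.001] [0.614 0.248 0.147]
top bin_hinge 0.93 [278. 215.  71.  65.] [0.616 0.066 0.089] [ 0.519 -0.    -0.006] [0.669 0.152 0.156]
{'time': 0.8, 'joints': array([-1.143,  0.423,  1.63 , -0.   ,  1.089, -0.019]), 'dq': array([-0.001, -0.   ,  0.   ,  0.   , -0.   , -0.001]), 'joint_efforts': array([  0.003, -54.451, -27.404,   0.065,   0.017,   0.   ]), 'tcp_pos': array([ 0.27 , -0.564,  0.242]), 'ee_rot': array([3.142, 0.   , 0.447]), 'wrist_force': array([ 0.75 , -0.469, -0.399]), 'ft_torque': array([-0.029,  0.012, -0.016]), 'grip_force': 0.0, 'opening': 0.0879459513474975}
```

```bash
python3 - <<'E'
from h import *
np.set_printoptions(precision=4,suppress=True)
big=[]
for c in ["scene","top"]:
    z=np.load(c+".npz");p,d,W=z["p"],z["d"],z["W"]
    h=cv2.cvtColor(p,cv2.COLOR_RGB2HSV)
    red=((h[...,0]<8)|(h[...,0]>172))&(h[...,1]>120)&(h[...,2]>60)&(np.abs(W-[.58,-.30,.15]).max(-1)<.06)&(d>0)
    P=W[red]; print(c,len(P),P.mean(0),P.min(0),P.max(0))
    Q=P
    for _ in range(5):
        m=Q.mean(0);n=np.linalg.svd(Q-m)[2][2];n*=np.sign(n[2]);r=(P-m)@n;Q=P[np.abs(r)<.004]
    print(len(Q),m,n,np.degrees(np.arccos(n[2])),np.degrees(np.arctan2(n[1],n[0])), Q.min(0),Q.max(0))
    # guard rail & push plate yellow
    y=(h[...,0]>18)&(h[...,0]<35)&(h[...,1]>110)&(d>0)
    for ctr,s in (([.58,-.3,.29],.1),([.53,.06,.12],.08)):
        P=W[y&(np.abs(W-ctr).max(-1)<s)]
        if len(P)>10:
            m=np.median(P,0);v=np.linalg.svd(P-P.mean(0))[2];print('yel',len(P),m,v[0],P.min(0),P.max(0))
    # bin rim
    b=W[(d>0)&(W[...,2]>.14)&(W[...,2]<.16)&(W[...,0]<.7)&(W[...,0]>.5)&(W[...,1]>-.03)&(W[...,1]<.18)]
    print('rim',cv2.minAreaRect((b[:,:2]*1000).astype(np.float32)))
    crop=cv2.resize(p[130:330,150:550] if c=="scene" else p[100:300,180:580],None,fx=2,fy=2,interpolation=2); big.append(crop[:300] if 0 else cv2.resize(crop,(600,300)))
save(np.vstack(big),"both.png")
E
```

```text
scene 131 [ 0.5806 -0.3121  0.1563] [ 0.5627 -0.3353  0.1416] [ 0.5956 -0.2923  0.166 ]
102 [ 0.58   -0.3141  0.1566] [-0.1582 -0.4284  0.8896] 27.17553784527824 -110.26844064116844 [ 0.5627 -0.3353  0.1416] [ 0.5938 -0.2941  0.166 ]
yel 1147 [ 0.6174 -0.3054  0.2952] [ 0.9967 -0.0808  0.0028] [ 0.502  -0.3627  0.28  ] [ 0.655  -0.2146  0.3415]
yel 31 [0.5781 0.1247 0.1204] [ 0.4529 -0.8915 -0.0071] [0.5529 0.0776 0.1169] [0.6078 0.1286 0.1254]
rim ((591.1685791015625, 62.244407653808594), (150.46861267089844, 184.41180419921875), 0.20682969689369202)
top 249 [ 0.5736 -0.3113  0.1546] [ 0.5496 -0.3348  0.139 ] [ 0.5953 -0.2927  0.1668]
197 [ 0.5742 -0.3131  0.1548] [-0.3042 -0.4849  0.82  ] 34.91940828851415 -122.10182001777132 [ 0.5503 -0.3345  0.1415] [ 0.595  -0.2944  0.1668]
yel 1295 [ 0.613  -0.3091  0.2943] [-0.9904  0.1383 -0.0075] [ 0.4999 -0.3642  0.2801] [ 0.6435 -0.2198  0.3884]
yel 205 [0.5205 0.0845 0.1216] [-0.5704 -0.811   0.1304] [0.5191 0.0341 0.0889] [0.6082 0.1378 0.1481]
rim ((594.512939453125, 61.22414779663086), (181.95701599121094, 149.8447723388672), 89.76484680175781)
```

View pics/both.png

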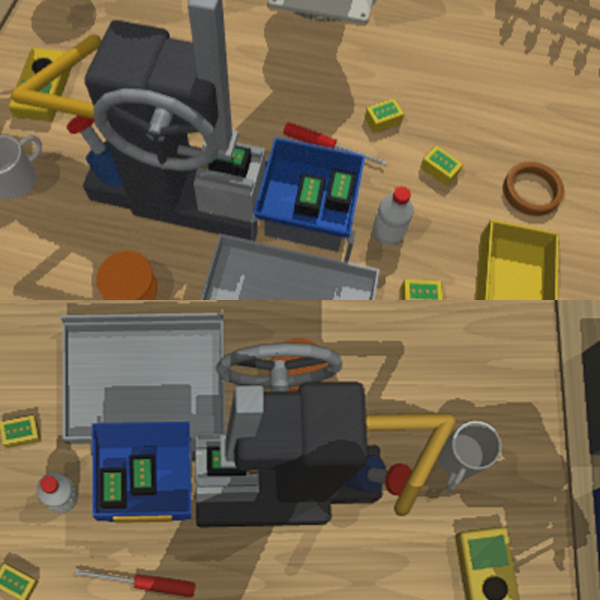

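```bash
python3 - <<'E'
from h import *
np.set_printoptions(precision=4,suppress=True)
for c in ["scene","top"]:
    z=np.load(c+".npz");p,d,W=z["p"],z["d"],z["W"]
    h=cv2.cvtColor(p,cv2.COLOR_RGB2HSV)
    y=(h[...,0]>15)&(h[...,0]<35)&(h[...,1]>110)&(d>0)&(W[...,2]>.265)&(W[...,2]<.31)
    P=W[y&(W[...,1]<-.25)&(W[...,1]>-.42)&(W[...,0]>.44)&(W[...,0]<.70)]
    S=P[(P[:,0]<.615)]
    vx,vy,x0,y0=cv2.fitLine((S[:,:2]).astype(np.float32),cv2.DIST_L1,0,.001,.001).ravel()
    print(c,len(P),len(S),P.min(0),P.max(0),'dir',np.degrees(np.arctan2(vy,vx)),x0,y0, [W[y&(abs(W[...,0]-x)<.01)&(W[...,1]<-.2)][:,1].mean() for x in (.52,.54,.56,.58,.6)])
    for n in ["mug"]:
      s=(d>0)&(h[...,1]<60)&(np.abs(W-[.6,-.42,.06]).max(-1)<.09)&(W[...,2]>.06); print(n,W[s].mean(0),W[s].min(0),W[s].max(0))
E
```

```text
scene 1079 566 [ 0.4976 -0.3627  0.28  ] [ 0.6413 -0.2501  0.3017] dir -29.939428 0.5415878 -0.29588428 [np.float64(-0.28505219261897713), np.float64(-0.2964020124846593), np.float64(-0.3073228397327198), np.float64(-0.3191961472170067), np.float64(-0.33111669905149005)]
mug [ 0.6314 -0.4543  0.0785] [ 0.5713 -0.4956  0.0601] [ 0.6736 -0.4161  0.0965]
top 1245 663 [ 0.4999 -0.3642  0.2807] [ 0.6435 -0.2504  0.3034] dir -30.22378 0.57545316 -0.32113647 [np.float64(-0.2893453969006576), np.float64(-0.30068226913686663), np.float64(-0.31214319690067943), np.float64(-0.32343568227072095), np.float64(-0.3345133999049674)]
mug [ 0.631  -0.4552  0.0802] [ 0.571  -0.4985  0.0601] [ 0.6748 -0.4174  0.0998]
```

```bash
cat >> h.py <<'E'
def togo(pos,x_axis_y=None,Rt=None):
    s=bot.sense();Rc=R.from_euler('xyz',s["ee_rot"])
    d=Rc.inv().apply(np.array(pos)-s["tcp_pos"])/.025
    t=(Rc.inv()*Rt).as_rotvec(degrees=True)/6 if Rt is not None else 0
    print("shift",np.round(d,2),"turn",np.round(t,2),"tcp",np.round(s["tcp_pos"],4),"F",np.round(s["wrist_force"],1),"t",s["time"])
def frame(z,y):
    z=np.array(z)/np.linalg.norm(z);y=np.array(y)/np.linalg.norm(y);return R.from_matrix(np.stack([np.cross(y,z),y,z],1))
n=np.array([-.2868,-.4967,.8192]); cap=np.array([.575,-.316,.155]); RP=frame(-n,[.866,-.5,0])
E
python3 -m creep '[[0,0,-0.3,0,0,-0.95],[0,0,-0.3,0,0,-0.95],[0,0,0,0,0,-0.95],[0,0,0,0,0,-0.95],[0,0,0,0,0,-0.95],[0,0,0,0,0,-0.95],[0,0,0,0,1,0],[0,0,0,0,1,0],[0,0,0,0,1,0],[0,0,0,0,1,0]]' 1 30
python3 -c "
from h import *
togo(cap+.14*n,Rt=RP)"
```

```text
time: 2.05
tcp_pos: [0.2701, -0.5638, 0.257]
ee_rot: [3.141, -0.422, 1.044]
wrist_force: [0.0, -0.5, -0.1]
opening: 0.0005
grip_force: 0.0
shift [10.69  5.57  4.24] turn [ 0.02  1.8  -0.02] tcp [ 0.2701 -0.5638  0.257 ] F [ 0.  -0.5 -0.1] t 2.05
```

```bash
python3 -m creep '[[0,0.5,0,0,0.9,0],[0,0.5,0,0,0.9,0],[1,0.6,0.1,0,0,0],[1,0.6,0.1,0,0,0],[1,0.6,0.1,0,0,0],[1,0.6,0.1,0,0,0],[1,0.6,0.1,0,0,0],[1,0.6,0.1,0,0,0],[1,0.6,0.1,0,0,0],[1,0.6,0.1,0,0,0]]'
python3 -c "
from h import *
togo(cap+.14*n,Rt=RP)
p,d=imaging.capture('wrist');save(p,'w1.png')
W=world('wrist',d);h=cv2.cvtColor(p,cv2.COLOR_RGB2HSV)
red=((h[...,0]<8)|(h[...,0]>172))&(h[...,1]>120)&(h[...,2]>50)&(d>0)&(np.abs(W-cap).max(-1)<.06)
P=W[red];print(len(P))
if len(P)>30:
  r=(P-cap)@n; Q=P[r>np.percentile(r,90)-.006];print(Q.mean(0),(Q.min(0)+Q.max(0))/2,np.percentile(r,[50,90]))
  m=Q.mean(0);v=np.linalg.svd(Q-m,full_matrices=False)[2][2];print(v*np.sign(v[2]))
"
```

```text
time: 3.3
tcp_pos: [0.4859, -0.4824, 0.3569]
ee_rot: [3.139, -0.606, 1.047]
wrist_force: [0.7, -0.3, -0.3]
opening: 0.0003
grip_force: 0.0
shift [ 1.58 -0.26  5.34] turn [ 0.03  0.05 -0.  ] tcp [ 0.4859 -0.4824  0.3569] F [ 0.7 -0.3 -0.3] t 3.3
1898
[ 0.57273909 -0.31628303  0.15263375] [ 0.57266108 -0.31586997  0.15166939] [-1.14382736e-03 -6.17430414e-05]
[-0.2851665  -0.49844779  0.81867568]
```

View pics/w1.png

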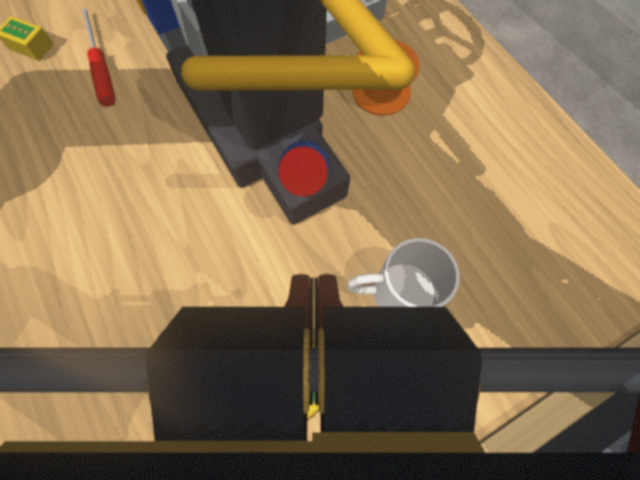

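```bash
sed -i 's/cap=np.array.*; RP/cap=np.array([.573,-.316,.1535]); RP/' h.py
python3 -m creep '[[0.4,0,0.4,0,0,0],[0.4,-0.05,0.8,0,0,0],[0.4,-0.1,0.8,0,0.05,0],[0.4,-0.1,0.8,0,0,0],[0,0,0.8,0,0,0],[0,0,0.8,0,0,0],[0,0,0.6,0,0,0],[0,0,0.4,0,0,0],[0,0,0,0,0,0],[0,0,0,0,0,0]]'
python3 -c "
from h import *
togo(cap+.019*n,Rt=RP)
s=bot.sense();c=np.linalg.inv(np.array(imaging.camera_model('wrist')['camera_from_world']))
print(R.from_euler('xyz',s['ee_rot']).inv().apply(c[:3,3]-s['tcp_pos']), s['joints'])"
```

```text
time: 4.6
tcp_pos: [0.5339, -0.3868, 0.2671]
ee_rot: [3.141, -0.612, 1.044]
wrist_force: [-0.5, -0.0, 0.5]
opening: 0.0002
grip_force: 0.0
shift [ 0.04 -0.08  4.82] turn [ 0.03 -0.01 -0.02] tcp [ 0.5339 -0.3868  0.2671] F [-0.5 -0.   0.5] t 4.6
[ 6.68173118e-02 -8.35432420e-05 -1.42846164e-01] [-0.88533457  0.55488371  1.4793169   0.5801157   1.38350554 -0.55031193]
```

```bash
cat >> h.py <<'E'
RP2=RP*R.from_euler('y',12,degrees=True)
def press(depth): return cap-.008*RP.apply([1,0,0])-.019*RP2.apply([0,0,1])-n*depth
E
python3 -m creep '[[-0.2,0,0,0,1,0],[-0.3,-0.08,0,0,1,0],[-0.2,0,0.8,0,0,0],[-0.2,0,0.8,0,0,0],[-0.2,0,0.8,0,0,0],[-0.2,0,0.8,0,0,0],[-0.1,0,0.4,0,0,0],[0,0,0.3,0,0,0],[0,0,0,0,0,0],[0,0,0,0,0,0]]'
python3 -c "
from h import *
togo(press(-.005),Rt=RP2);togo(press(.048),Rt=RP2)
p,d=imaging.capture('scene');save(cv2.resize(p[110:290,130:370],(720,540)),'s2.png')"
```

```text
time: 5.85
tcp_pos: [0.5555, -0.3458, 0.1765]
ee_rot: [3.14, -0.822, 1.044]
wrist_force: [0.8, 0.6, 0.4]
opening: 0.0005
grip_force: 0.0
shift [-0.    0.01  0.62] turn [ 0.03 -0.01 -0.02] tcp [ 0.5555 -0.3458  0.1765] F [0.8 0.6 0.4] t 5.85
shift [-0.45  0.    2.69] turn [ 0.03 -0.01 -0.02] tcp [ 0.5555 -0.3458  0.1765] F [0.8 0.6 0.4] t 5.85
```

View pics/s2.png

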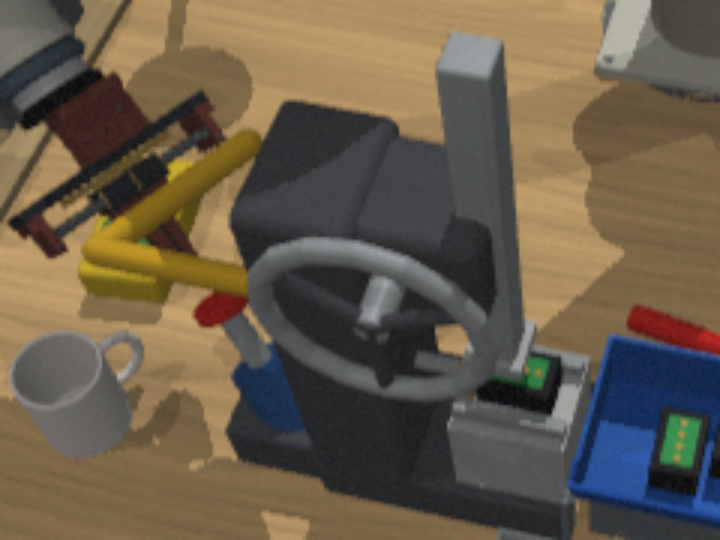

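```bash
python3 -m creep '[[0,0,0.5,0,0,0],[0,0,0.2,0,0,0],[-0.06,0,0.33,0,0,0],[-0.06,0,0.33,0,0,0],[-0.06,0,0.33,0,0,0],[-0.07,0,0.33,0,0,0],[-0.07,0,0.33,0,0,0],[-0.07,0,0.33,0,0,0],[0,0,0,0,0,0],[0,0,0,0,0,0]]'
python3 -c "
from h import *
togo(press(.05),Rt=RP2)"
```

```text
time: 7.15
tcp_pos: [0.576, -0.309, 0.1232]
ee_rot: [-3.141, -0.821, 1.044]
wrist_force: [-7.0, -4.6, 5.0]
opening: 0.0004
grip_force: 4.3
shift [-0.05  0.04  0.08] turn [ 0.02 -0.01 -0.02] tcp [ 0.576  -0.309   0.1232] F [-7.  -4.6  5. ] t 7.15
```

```bash
python3 -m creep '[[-0.02,0,0.06,0,0,0],[-0.02,0,0.06,0,0,0],[0,0,0.04,0,0,0],[0,0,0,0,0,0],[0,0,0,0,0,0],[0,0,0,0,0,0],[0,0,0,0,0,0],[0,0,0,0,0,0],[0,0,0,0,0,0],[0,0,0,0,0,0]]'
python3 -c "
from h import *
togo(press(.05),Rt=RP2);print(-n@bot.sense()['wrist_force'])
p,d=imaging.capture('scene');save(cv2.resize(p[110:290,130:430],(800,480)),'s3.png')"
```

```text
time: 8.4
tcp_pos: [0.5764, -0.3086, 0.1222]
ee_rot: [3.14, -0.822, 1.046]
wrist_force: [-18.8, -11.2, 21.6]
opening: 0.0003
grip_force: 14.2
shift [-0.04  0.03  0.04] turn [ 0.03 -0.01 -0.01] tcp [ 0.5764 -0.3086  0.1222] F [-18.8 -11.2  21.6] t 8.4
-28.635518877075448
```

View pics/s3.png

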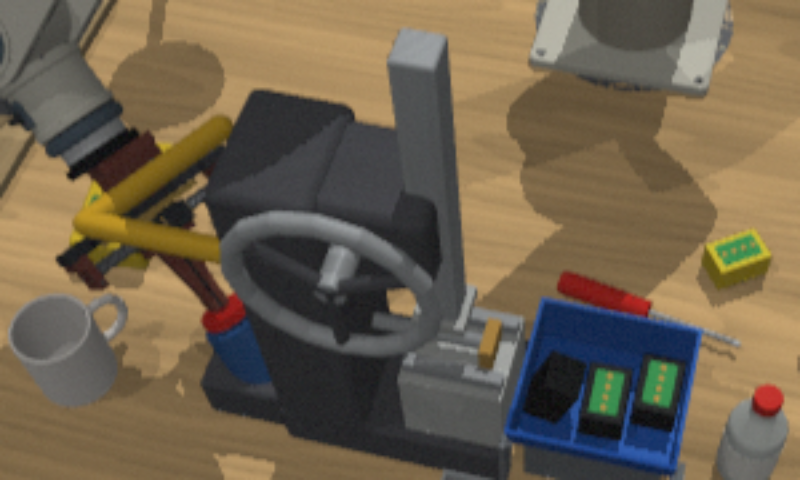

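```bash
cat >> h.py <<'E'
def RB(deg): 
    a=np.radians(deg); return frame([np.cos(a),0,-np.sin(a)],[0,-1,0])
E
python3 -m creep '[[0.1,0,-0.4,0,0,0],[0.1,0,-0.5,0,0,0],[0.17,0,-0.8,0,0,0],[0.2,0,-0.95,0,0,0],[0.2,0,-0.95,0,0,0],[0.2,0,-0.95,0,0,0],[0.2,0,-0.95,0,0,0],[0.1,0,-1,0,0,0],[0,0,-1,0,0,0],[0,0,-1,0,0,0]]'
python3 -c "
from h import *
togo([.36,-.25,.33],Rt=RB(45));print(bot.sense()['joints'])
z=np.load('top.npz');p,d,W=z['p'],z['d'],z['W']
m=(d>0)&(W[...,2]>.135)&(W[...,2]<.162)&(W[...,1]>-.01)&(W[...,1]<.17)&(W[...,0]<.56)&(W[...,0]>.5)
P=W[m];print('back rim',P.min(0),P.max(0),np.median(P,0))
h=cv2.cvtColor(p,cv2.COLOR_RGB2HSV);y=(h[...,0]>18)&(h[...,0]<35)&(h[...,1]>110)&(d>0)&(W[...,0]<.535)&(W[...,0]>.5)&(abs(W[...,1]-.08)<.1);print('plate',W[y].min(0),W[y].max(0),np.median(W[y],0))
p,d=imaging.capture('top');o=outline_of('top','bin_hinge')[0];print(o['p'],o['bbox'])"
```

```text
time: 9.7
tcp_pos: [0.5098, -0.4233, 0.2893]
ee_rot: [3.141, -0.822, 1.044]
wrist_force: [-0.2, 0.2, 0.6]
opening: 0.0001
grip_force: 0.0
shift [ 3.22 -8.67  1.07] turn [-7.17 -0.32  6.92] tcp [ 0.5098 -0.4233  0.2893] F [-0.2  0.2  0.6] t 9.7
[-1.00152174  0.62052348  1.4067968   0.70971774  1.5707027  -0.64637289]
back rim [ 0.51957179 -0.00808047  0.13535635] [0.55993614 0.15210278 0.1610168 ] [0.52594105 0.07347668 0.14389628]
plate [ 0.51908487  0.0059932  -0.00939964] [0.53188332 0.12902241 0.14808304] [0.52028265 0.08171406 0.12643345]
0.87 [274.2, 214.2, 67.9, 65.6]
```

```bash
python3 -m creep '[[0,-0.8,-0.5,0,0,0],[0.4,-1,0,0,0,0],[0.4,-1,0,0,0,0],[0.4,-1,0,0,0,0],[0.4,-1,0,0,0,0],[0.4,-1,0,0,0,0],[0.4,-1,0,0,0,0],[0,-0.6,0,-0.7,-0.03,0.69],[0,-0.4,0,-0.7,-0.03,0.69],[0,0,0,-0.7,-0.03,0.69]]'
python3 -m creep '[[0,0,0,-0.7,-0.03,0.69],[0,0,0,-0.7,-0.03,0.69],[0,0,0,-0.7,-0.03,0.69],[0,0,0,-0.7,-0.03,0.69],[0,0,0,-0.7,-0.03,0.69],[0,0,0,-0.7,-0.03,0.69],[0,0,0,-0.7,-0.03,0.69],[0,0,0,0,0,0],[0,0,0,0,0,0],[0,0,0,0,0,0]]'
python3 -c "
from h import *
togo([.40,.08,.27],Rt=RB(45));print(bot.sense()['joints'])"
```

```text
time: 11.05
tcp_pos: [0.3571, -0.2944, 0.3399]
ee_rot: [-3.128, -0.812, 0.722]
wrist_force: [0.2, 0.0, -0.0]
opening: 0.0007
grip_force: 0.0
time: 12.3
tcp_pos: [0.3584, -0.2964, 0.3401]
ee_rot: [-3.127, -0.781, 0.005]
wrist_force: [0.0, 0.9, 0.1]
opening: 0.0007
grip_force: 0.0
shift [ -0.74 -15.     3.44] turn [-0.18  0.04  0.03] tcp [ 0.3584 -0.2964  0.3401] F [0.  0.9 0.1] t 12.3
[-1.13475788 -0.04728429  2.19230908  0.96916369  0.90042516 -0.17114423]
```

```bash
python3 -m creep '[[0,-0.9,0,-0.18,0.04,0.03],[0,-1,0,0,0,0],[0,-1,0,0,0,0],[0,-1,0,0,0,0],[0,-1,0,0,0,0],[0,-1,0,0,0,0],[0,-1,0,0,0,0],[0,-1,0,0,0,0],[0,-1,0,0,0,0],[0,-1,0,0,0,0]]'
python3 -m creep '[[0,-1,0,0,0,0],[0,-1,0,0,0,0],[0,-1,0,0,0,0],[0,-1,0,0,0,0],[0,-1,0,0,0,0],[-0.2,0,0.8,0,0,0],[-0.2,0,0.8,0,0,0],[-0.2,0,0.8,0,0,0],[-0.2,0,0.8,0,0,0],[0,0,0.2,0,0,0]]'
python3 -c "
from h import *
togo([.4955,.08,.146],Rt=RB(45));print(bot.sense()['joints'])
p,d=imaging.capture('wrist');save(p,'w2.png')
W=world('wrist',d);h=cv2.cvtColor(p,cv2.COLOR_RGB2HSV)
y=(h[...,0]>18)&(h[...,0]<35)&(h[...,1]>110)&(d>0)&(abs(W[...,0]-.52)<.03)&(abs(W[...,1]-.08)<.08)&(W[...,2]>.08);P=W[y];print(len(P),P.min(0),P.max(0),np.median(P,0))
"
```

```text
time: 13.55
tcp_pos: [0.3583, -0.0482, 0.3404]
ee_rot: [3.141, -0.786, -0.001]
wrist_force: [-0.1, -0.1, -0.0]
opening: 0.0004
grip_force: 0.0
time: 14.8
tcp_pos: [0.4005, 0.0401, 0.2685]
ee_rot: [-3.137, -0.755, 0.0]
wrist_force: [-0.3, -0.7, -0.1]
opening: 0.0007
grip_force: 0.0
shift [-0.59 -1.57  6.18] turn [-0.04  0.29 -0.  ] tcp [0.4005 0.0401 0.2685] F [-0.3 -0.7 -0.1] t 14.8
[ 0.13218718 -0.17481268  2.49377507 -0.87556178  0.11205431  2.53976105]
3386 [0.51647828 0.03571817 0.09175298] [0.52272265 0.12447456 0.1430501 ] [0.51784224 0.07978696 0.12325073]
```

View pics/w2.png

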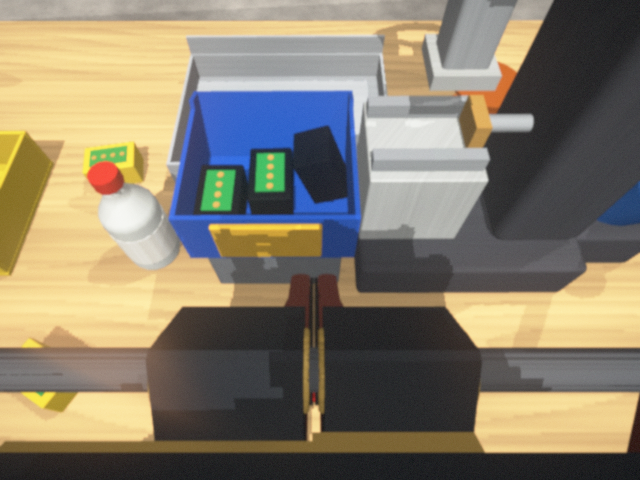

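```bash
python3 -m creep '[[0,0,-0.3,0,-0.6,0],[0,0,-0.3,0,-0.6,0],[0,0,0,0,-0.8,0],[0,0,0,0,-0.8,0],[0,0,0,0,-0.8,0],[0,0,0,0,-0.8,0],[0,0,0,0,0,0],[0,0,0,0,0,0],[0,0,0,0,0,0],[0,0,0,0,0,0]]'
python3 -c "
from h import *
togo([.485,.08,.17],Rt=RB(72));print(bot.sense()['joints'])"
```

```text
time: 16.1
tcp_pos: [0.3936, 0.0366, 0.2782]
ee_rot: [3.135, -0.334, -0.004]
wrist_force: [0.8, -0.7, -0.4]
opening: 0.0003
grip_force: 0.0
shift [ 2.03 -1.78  5.27] turn [ 0.07 -0.19 -0.04] tcp [0.3936 0.0366 0.2782] F [ 0.8 -0.7 -0.4] t 16.1
[ 0.08973649 -0.13109117  2.24748217 -0.05772324  0.69432892  1.70383083]
```

```bash
python3 -m creep '[[0,-0.5,0,0,-0.19,0],[0,-0.6,0,0,0,0],[0,-0.65,0,0,0,0],[0.3,0,0.9,0,0,0],[0.4,0,0.9,0,0,0],[0.4,0,0.9,0,0,0],[0.4,0,0.9,0,0,0],[0.4,0,0.9,0,0,0],[0.2,0,0.7,0,0,0],[0,0,0,0,0,0]]'
python3 -c "
from h import *
togo([.513,.08,.144],Rt=RB(72));print(bot.sense()['joints'])"
```

```text
time: 17.35
tcp_pos: [0.484, 0.079, 0.1695]
ee_rot: [3.135, -0.311, -0.004]
wrist_force: [-0.5, -0.1, -0.0]
opening: 0.0006
grip_force: 0.0
shift [ 0.79 -0.06  1.33] turn [ 0.08  0.03 -0.04] tcp [0.484  0.079  0.1695] F [-0.5 -0.1 -0. ] t 17.35
[ 0.17347733  0.24500852  2.16458011 -0.14606365  0.43040655  1.87328035]
```

```bash
python3 -m creep '[[0.1,0,0.4,0,0,0],[0.1,0,0.6,0,0,0],[0,0,0.2,0,0,0],[0.2,0,0.06,0,0,0],[0.1,0,0.03,0,0,0],[0.38,0,-0.36,0,0,0],[0.38,0,-0.36,0,0,0],[0.44,0,-0.28,0,0,0],[0.44,0,-0.28,0,0,0],[0,0,0,0,0,0]]'
python3 -c "
from h import *
togo([.5326,.08,.188],Rt=RB(72));print(bot.sense()['joints'])
p,d=imaging.capture('scene');save(cv2.resize(p[150:330,250:490],(640,480)),'s4.png')"
```

```text
time: 18.6
tcp_pos: [0.5364, 0.0788, 0.1886]
ee_rot: [3.136, -0.316, -0.005]
wrist_force: [-6.2, -1.8, 4.1]
opening: 0.0005
grip_force: 3.4
shift [-0.15 -0.05 -0.03] turn [ 0.07 -0.02 -0.04] tcp [0.5364 0.0788 0.1886] F [-6.2 -1.8  4.1] t 18.6
[ 0.15333538  0.27672981  2.05080279 -0.1135197   0.50540642  1.82045042]
```

View pics/s4.png

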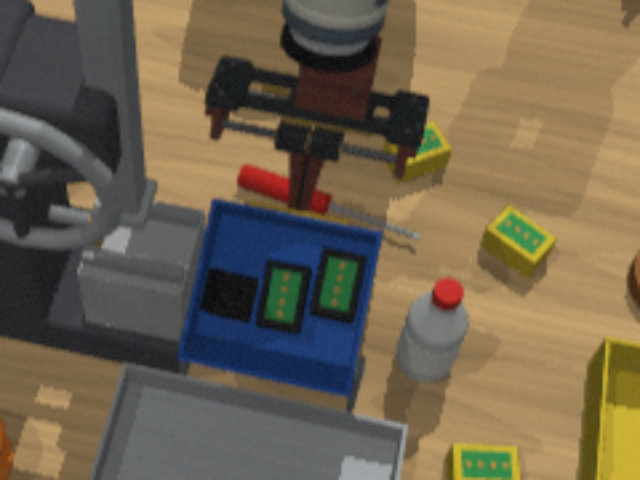

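```bash
python3 -m creep '[[0.48,0,-0.18,0,0,0],[0.48,0,-0.18,0,0,0],[0.51,0,-0.08,0,0,0],[0.51,0,-0.08,0,0,0],[0.52,0,0.02,0,0,0],[0.52,0,0.02,0,0,0],[0.5,0,0.12,0,0,0],[0.5,0,0.12,0,0,0],[0.47,0,0.22,0,0,0],[0.47,0,0.22,0,0,0]]'
python3 -c "
from h import *
togo([.36,.08,.3],Rt=RB(72));print(bot.sense()['joints'])
p,d=imaging.capture('scene');save(cv2.resize(p[150:390,230:550],(640,480)),'s5.png')"
```

```text
time: 19.9
tcp_pos: [0.659, 0.0789, 0.2236]
ee_rot: [3.137, -0.322, -0.005]
wrist_force: [2.0, 1.8, 11.9]
opening: 0.0006
grip_force: 6.1
shift [-10.38   0.04  -6.69] turn [ 0.06 -0.08 -0.04] tcp [0.659  0.0789 0.2236] F [ 2.   1.8 11.9] t 19.9
[ 0.12071706  0.38774993  1.77368667 -0.07220367  0.66199099  1.7466454 ]
```

View pics/s5.png

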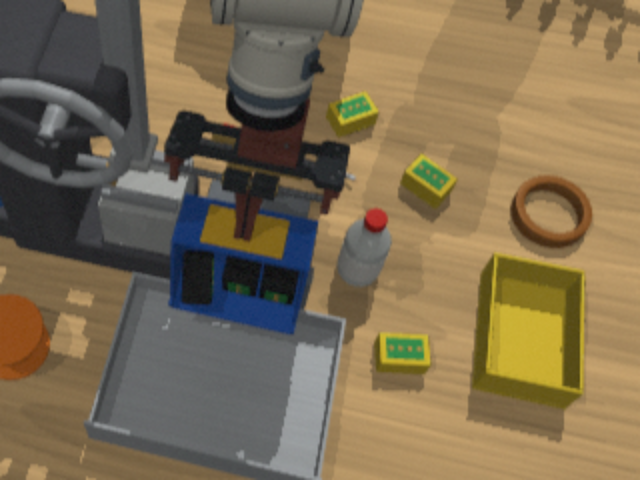

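```bash
python3 -m creep '[[0.42,0,0.3,0,0,0],[0.42,0,0.3,0,0,0],[0.35,0,0.36,0,0,0],[0.35,0,0.36,0,0,0],[0,0,0,0,0,0],[0,0,0,0,0,0],[0,0,0,0,0,0],[0,0,0,0,0,0],[0,0,0,0,0,0],[0,0,0,0,0,0]]'
python3 -c "
from h import *
togo([.36,.08,.3],Rt=RB(72))
p,d=imaging.capture('scene');save(cv2.resize(p[150:390,230:550],(640,480)),'s6.png')"
```

```text
time: 21.2
tcp_pos: [0.7083, 0.0788, 0.2063]
ee_rot: [3.137, -0.33, -0.004]
wrist_force: [9.4, 2.6, 12.6]
opening: -0.0001
grip_force: 7.5
shift [-11.97   0.05  -8.06] turn [ 0.05 -0.15 -0.04] tcp [0.7083 0.0788 0.2063] F [ 9.4  2.6 12.6] t 21.2
```

View pics/s6.png

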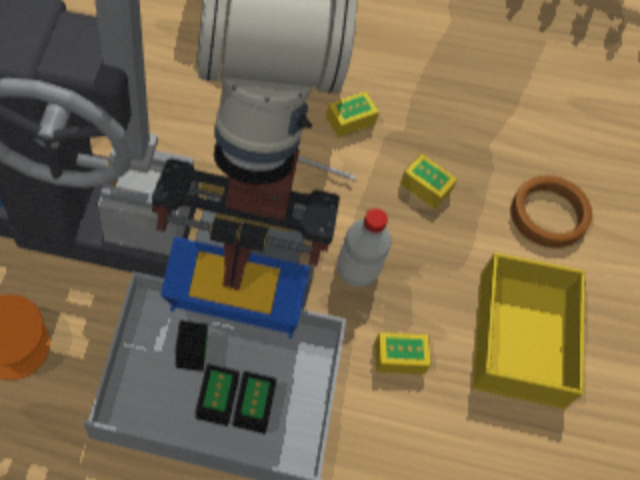

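```bash
python3 -m creep '[[0,0,-0.4,0,0,0],[0,0,-0.8,0,0,0],[0,0,-1,0,0,0],[0,0,-1,0,0,0],[-0.5,0,-0.6,0,0,0],[-1,0,0,0,0,0],[-1,0,0,0,0,0],[-1,0,0,0,0,0],[-1,0,0,0,0,0],[-1,0,0,0,0,0]]'
python3 - <<'E'
from h import *
np.set_printoptions(precision=3,suppress=True)
togo([.36,.08,.3],Rt=RB(72))
p,d=imaging.capture('scene');save(cv2.resize(p[150:390,230:550],(640,480)),'s7.png')
W=world('scene',d);h=cv2.cvtColor(p,cv2.COLOR_RGB2HSV)
y=(h[...,0]>18)&(h[...,0]<35)&(h[...,1]>130)&(d>0)&(abs(W[...,0]-.72)<.09)&(abs(W[...,1]-.08)<.07)&(W[...,2]>.13);P=W[y]
v=np.linalg.svd(P-P.mean(0),full_matrices=False)[2][2];v*=np.sign(v[2]);print(len(P),P.mean(0),v,'theta',np.arctan2(v[2],-v[0]))
c=imaging.camera_model
for o in outline_of('scene','housing_a')[:6]:
    m=o['pixels']&(d>0);print(round(o['p'],2),np.round(o['bbox']),np.median(W[m],0))
t=(d>0)&(W[...,0]>.66)&(W[...,0]<.95)&(abs(W[...,1]-.08)<.2)&(W[...,2]>.035)&(W[...,2]<.075)
print(W[t].min(0),W[t].max(0))
E
```

```text
time: 22.5
tcp_pos: [0.5391, 0.079, 0.2479]
ee_rot: [3.135, -0.312, -0.004]
wrist_force: [0.6, -0.9, -0.4]
opening: 0.0004
grip_force: 0.0
shift [-6.18  0.02 -4.18] turn [ 0.08  0.03 -0.04] tcp [0.539 0.079 0.248] F [ 0.6 -0.9 -0.4] t 22.5
924 [0.726 0.081 0.18 ] [0.417 0.003 0.909] theta 2.0004123661443796
0.96 [359. 350.  25.  35.] [0.79  0.128 0.04 ]
0.74 [430. 326.  23.  25.] [0.688 0.288 0.035]
0.7 [338. 346.  20.  30.] [0.792 0.082 0.039]
0.58 [407. 207.  25.  20.] [0.353 0.177 0.034]
[ 0.661 -0.056  0.035] [0.87  0.28  0.071]
```

View pics/s7.png

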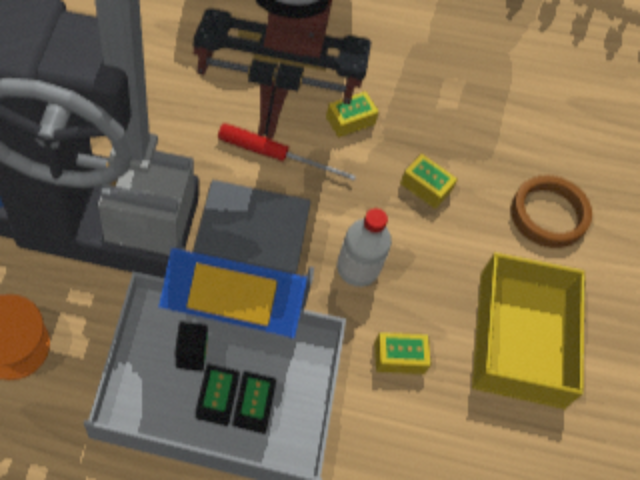

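```bash
python3 -c "
from h import *
print(workorder.close_job())"
```

```text
the job is handed in; nothing more can be done
None
```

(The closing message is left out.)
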